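Stow the last bottle and click off the stock

ROBOT

A 6-joint arm with a two-finger parallel gripper is mounted at the origin on the work surface. World frame = base frame: x ahead of the robot, y to its left, z up, the work surface at z = 0. Lengths are in m, angles in rad, forces in N, time in s.
With the tool pointing down it reaches from about 0.35 to 0.775 m from the base axis. Payload 7.3 kg.
Tool frame: the origin (TCP) lies on the centre line of the jaws, within the pads' length; the fingertips stand 17 mm ahead of it and the grasp point (between the pads) lies 2 mm behind it (robot.tip_extent is the distance from the TCP to the fingertips, in m); z points along the fingers, y is the line along which they close (so a half turn about z gives the same grasp; the last joint's range is limited). The gripper opens to 92 mm and grips with 3 to 60 N. Pads are 19 mm wide; open, the fingers measure 130 mm over their backs; the gripper's body (75 mm by 190 mm) begins 47 mm behind the grasp point.
Start: joints at [-0.146, 0.342, 1.524, -0, 1.275, -0.146], TCP at [0.525, 0, 0.244] pointing down, gripper open.
Joint ranges: [-2.53, 2.53], [-0.77, 2.02], [0.04, 2.7], [-1, 4.14], [0.28, 2.66], [-3.11, 3.11]. Speed limits (rad/s): [2.57, 2.57, 3.14, 3.14, 3.14, 3.14].

INTERFACE

Orientations are given as [roll, pitch, yaw] about the fixed x, y, z axes, in that order (R = Rz(yaw) Ry(pitch) Rx(roll)).
In Python, from cell import robot gives the robot as it stands.
- The arm moves only by the tool step_arm, never from a script. Its argument "motion" is a list of rows, each a list of 2 entries, a list of its own where there are three numbers: the shift along the tool's x, y, z in units of 60 mm (1.0 is 60 mm), then the turn about the tool's z in rad. In form: [[[x, y, z], spin], ...]. A call has 1 to 10 rows; each row is the pose to reach, as a shift and turn from the pose commanded when the call began, along the tool's axes at that moment; what a row does not reach only later rows make up. A row lasts 1/8 s, in which the tool goes at most 62.5 mm and 10.7 degrees, less where a joint would pass 70% of its speed; a pose out of reach is approached as far as the arm can. A call with a gripper value outside its range is refused whole. "hand" is the closure in counts, from 0 (fully open) to 255 (shut), set as the call begins (left out, the last holds). The fingers move at their own pace and stop on an object; "squeeze" is the grip in N (left out, the last holds). Time passes only in rows, so rows that repeat a pose let the fingers close. It gives the time, the measured TCP pose, the force, the opening and the grip force at its end, in the units of the state.
- robot.observe(): the state, without advancing time (a new reading comes with each control period).
- robot.read_camera(name): name is "scene" or "side" or "wrist"; returns a dict with "pixels" (420x560x3 uint8, red, green, blue), "intrinsics" (3x3 intrinsics, pixels), "k1" (the pictures are not rectified: a ray, as slopes to the right and down, at radius r is drawn at 1 + k1 r^2 times it, then the intrinsics apply), "xyz" and "rotation" of the camera in the world; the wrist camera has in their place "T_tool_cam" (4x4, takes a point from camera to tool coordinates, whose origin is the TCP and whose axes are the flange's). Camera axes: x right, y up, looking along -z (the intrinsics and any distortion apply to the point x, -y, -z); pixel columns grow to the right and rows downward; lengths in m; the calibration is good to about 2 mm. A picture is of the moment at which its call begins: read the wrist's pose just before it. There is no depth.
- robot.hand_in(): hands the job in; it is judged then, once.
The state is a dict: "time": time; "qpos": joint angles; "qvel": joint speeds; "joint_efforts": joint torques, N m; "tool_pos": TCP position; "tool_rot": TCP orientation; "contact_force": force on the tool from outside, world axes, zero at the start; "torque": the same for the moment, N m; "opening": finger opening in m; "grip_force": force on a finger pad.
Only numpy, scipy, OpenCV 4.12 (cv2) and the standard library are available. Lean on these libraries where they do the work, as an engineer would, in place of code of your own. Each camera call takes 0.05 s, during which the arm holds its last target. There are 200 camera calls.

TASK

Stand the loose amber bottle upright in the free cell of the wooden organizer (the one with the green liner), setting it down rather than dropping it. Then count the stock on the blue tally counter: press its red lever all the way down and let it come right back up, once for each of the four bottles now in the organizer, exactly four times, so that the pointer ends on the fourth mark. Leave the other bottles in their cells and do not disturb the mug, the cream tub or the phone.

Things in the scene. Friction and masses are not known exactly. Their poses are not given: they have to be found in the camera images.
- loose_bottle: the amber bottle with a paper label and white cap that stands on the desk outside the organizer: a plain cylinder 36 mm in diameter and 95 mm high, about 120 g (70 to 140 percent of that); origin at the centre of its foot, z up along its axis
- organizer: wooden tray fixed to the desk, 70 mm (its x) by 252 mm (its y) by 36 mm high, walls, dividers and floor 4 mm thick; origin at the centre of its underside. Four cells in a row along its y, centres at y = -93, -31, 31 and 93 mm, each 62 mm (x) by 58 mm (y) inside; three already hold a bottle like the loose one, roughly centred
- liner: flat green disc 48 mm in diameter and 1.2 mm thick (it adds no height) on the floor of the free cell; origin at its centre on the cell floor, 4 mm above the desk. It marks where the loose bottle goes; which of the four cells it is varies
- stock_1: a bottle like the loose one, already standing in a cell of the organizer; origin at the centre of its foot
- stock_2: another bottle already standing in a cell; origin at the centre of its foot
- stock_3: another bottle already standing in a cell; origin at the centre of its foot
- counter: tally counter with a blue housing on a black base, fixed to the desk; base 170 mm (x, from -110 to +60) by 90 mm (y) and 8 mm thick, housing 86 by 80 mm centred at x = +18 mm, top at 55 mm, under a steel-rimmed round dial 76 mm across, its cover's top at 65 mm; origin on its underside, its -x side is the front, where the lever sticks out
- lever_pad (a point): centre of the top face of the red press pad (34 mm along the counter's x by 40 mm along its y, 10 mm thick) at the end of the lever, 85 mm in front of the lever's hinge; at rest about 54 mm above the desk, 90 mm in front of the counter's origin; it moves with the lever. Pushed down at the pad it sinks 21 mm to a hard stop
- counter_lever (a joint): angle of the sprung lever: 0 at rest (up), 0.25 rad at its lower stop; its hinge lies level along the counter's y, 5 mm in front of the counter's origin and 44 mm above the desk. It takes about 3 N at the pad to start and about 9 N to hold at the stop, and springs back up by itself when let go. A stroke counts when the lever goes to its stop (about 95 percent or more) and comes back up to within about 0.03 rad of rest; a shorter stroke does not count by itself
- counter_dial (a joint): angle of the counter's red pointer: 0 at the green mark (the side away from the lever), growing clockwise seen from above; there are ten marks, each full press of the lever takes it on by one mark, 0.628 rad, as the lever goes down. It cannot be turned back, and stands under a cover, out of reach
- mug: blue mug, 80 mm in diameter, 90 mm high, standing; bystander; origin at the centre of its foot
- cream_tub: low white tub with a blue lid, 54 mm in diameter, 38 mm high; bystander; origin at the centre of its foot
- phone: black phone lying flat, 150 mm (x) by 72 mm (y) by 9 mm; bystander; origin at the centre of its underside
There are look-alikes about, which are no part of the job. Leave any yellow look-alike of the counter alone.

How it is judged:
On the way, in this order (a step that is already met when the one before it is completed fails the run):
1. the loose bottle stands upright in the free cell and is let go (horizontal distance between loose_bottle and liner below 0.02 m and z of loose_bottle in the frame of organizer below 0.009 m and angle between loose_bottle's own z axis and vertical below 0.1 rad and linear speed of loose_bottle below 0.02 m/s and contact force between loose_bottle and the fingers below 0.1 N), for 0.2 s.
2. then the counter is clicked for the first time (pointer on the first mark or past it) (value of joint counter_dial above 0.471 rad), for 0.02 s.
3. the lever has been pressed four times (pointer on the fourth mark) and is let up (value of joint counter_dial above 2.325 rad and value of joint counter_lever below 0.03 rad), for 0.1 s.
At the end, for the whole second after the job is handed in: pointer within 0.3 mark of the fourth mark (2.32 to 2.70 rad), lever up (under 0.03 rad); loose bottle released, at rest, upright within 0.1 rad on the free cell's floor, within 20 mm of the liner's centre; the other three upright in their cells, moved under 25 mm (all of step 1 and all of step 3 and value of joint counter_dial below 2.702 rad and angle between each of stock_1, stock_2, stock_3's own z axis and vertical below 0.1 rad and distance of each of stock_1, stock_2, stock_3 from where it was at the start of the episode below 0.025 m and z of each of stock_1, stock_2, stock_3 in the frame of organizer below 0.009 m); the robot touches nothing.
It fails at once if the counter is clicked a fifth time (pointer more than half a mark past the fourth) (value of joint counter_dial above 2.827 rad).
It fails at once if the loose bottle is let go over its cell with its foot more than 25 mm above the organizer's underside (dropped) (horizontal distance between loose_bottle and liner below 0.04 m and z of loose_bottle in the frame of organizer above 0.025 m and contact force between loose_bottle and the fingers below 0.05 N).
It fails at once if a bottle already in the organizer is tipped by more than 0.5 rad or lifted out (angle between any of stock_1, stock_2, stock_3's own z axis and vertical above 0.5 rad or height (world z) of any of stock_1, stock_2, stock_3 above 0.05 m).
It fails at once if the mug, the cream tub or the phone is moved by more than 20 mm (distance of any of mug, cream_tub, phone from where it was at the start of the episode above 0.02 m).
It also fails if it takes over 54 s, if anything falls off the work surface, if the arm or the gripper's body presses on something with over 40 N, if the wrist force passes 120 N, or if a joint passes its speed limit or range.

## Working session

There is one attempt and no reset: what is moved stays moved. The work goes in short steps, Python scripts to look and compute and a tool call to move; the robot and the scene stay as the last step left them, time stands still between calls to the robot, and variables do not carry over. Pictures are saved under pics/ and viewed, at most 13 in all, crops included, and the job is handed in when it is done.

Besides the shell and the picture viewer there is one more tool, called after "Call:" by a JSON object that holds its "fn" and its "kwargs". step_arm: Moves the arm, as the interface text tells. Its arguments: {"type":"object","properties":{"motion":{"type":"array"},"hand":{"type":"number"},"squeeze":{"type":"number"}},"required":["motion"]}

```bash
ls; mkdir -p pics
cat > h.py <<'E'
import numpy as np, cv2
from cell import robot
from scipy.spatial.transform import Rotation as R
def snap(name,fn):
    s=robot.observe(); c=robot.read_camera(name)
    if name=="wrist":
        T=np.eye(4);T[:3,:3]=R.from_euler('xyz',s["tool_rot"]).as_matrix();T[:3,3]=s["tool_pos"]
        W=T@np.array(c["T_tool_cam"]); c["xyz"]=W[:3,3]; c["rotation"]=W[:3,:3]
    cv2.imwrite(f"pics/{fn}.png",np.array(c["pixels"])[:,:,::-1])
    np.savez(f"pics/{fn}.npz",K=c["intrinsics"],k1=c["k1"],t=c["xyz"],R=c["rotation"])
def ray(fn,u,v):
    d=np.load(f"pics/{fn}.npz");k=float(d["k1"])
    p=cv2.undistortPoints(np.array([[[u,v]]],float),d["K"],np.array([k,0,0,0,0.]))[0,0] if 1 else 0
    return d["t"],d["R"]@np.array([p[0],-p[1],-1])
def px(fn,u,v,z):
    t,r=ray(fn,u,v); return np.round(t+r*(z-t[2])/r[2],4)
def proj(fn,P):
    d=np.load(f"pics/{fn}.npz");q=d["R"].T@(np.array(P)-d["t"]);a=np.array([q[0],-q[1]])/-q[2]
    a=a*(1+float(d["k1"])*(a@a));K=d["K"];return np.round([K[0,0]*a[0]+K[0,2],K[1,1]*a[1]+K[1,2]],1)
E
python3 - <<'E'
from h import *
for n in("scene","side","wrist"): snap(n,n+"0")
a=[cv2.imread(f"pics/{n}0.png") for n in("scene","side")]
s=robot.observe();print(s)
for n in("scene0","side0","wrist0"): d=np.load(f"pics/{n}.npz");print(d["t"],d["R"].round(2).tolist(),d["K"].tolist(),d["k1"])
E
```

```text
pics
{'time': 0.15, 'qpos': array([-1.45975031e-01,  3.42547589e-01,  1.52477019e+00,  1.37566672e-05,
        1.27538877e+00, -1.46004926e-01]), 'qvel': array([-0.00215327, -0.00390856, -0.00181332,  0.00113131,  0.000278  ,
       -0.00017532]), 'joint_efforts': array([ 7.52666965e-04, -4.31470585e+01, -2.44352603e+01,  7.18239485e-02,
        5.38185902e-02, -1.32920518e-04]), 'tool_pos': array([5.24729929e-01, 7.90783681e-05, 2.43221995e-01]), 'tool_rot': array([-3.14049252e+00, -1.75073979e-04,  1.57082211e+00]), 'contact_force': array([-0.12847468, -0.96212649,  0.29938877]), 'torque': array([-0.00733904, -0.04937426, -0.03720266]), 'grip_force': 0.0, 'opening': 0.09191629562444206}
[1.01240276 0.50867621 1.1193741 ] [0.55, 0.0, 2.5] [[430.5314279613329, 0.0, 276.2033086868197], [0.0, 430.5314279613329, 208.33040480643245], [0.0, 0.0, 1.0]] -0.0695106059594178
[ 0.22620564 -0.68553697  0.94064112] [0.73, 0.02, -0.52] [[499.160295619699, 0.0, 280.4438734121964], [0.0, 499.160295619699, 210.28298554845327], [0.0, 0.0, 1.0]] -3.3567251298194086e-05
[0.52418141 0.0803542  0.38411272] [[1.0, 0.0, 0.0], [-0.0, 0.96, 0.29], [-0.0, -0.29, 0.96]] [[333.19531326226047, 0.0, 281.22919804706225], [0.0, 333.19531326226047, 204.43842740606178], [0.0, 0.0, 1.0]] -0.021069772413858094
```

View pics/scene0.png

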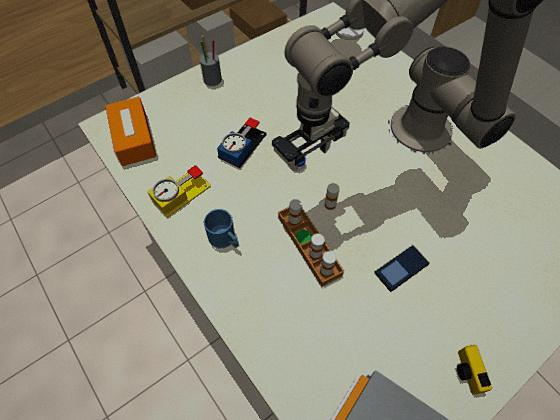

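View pics/side0.png

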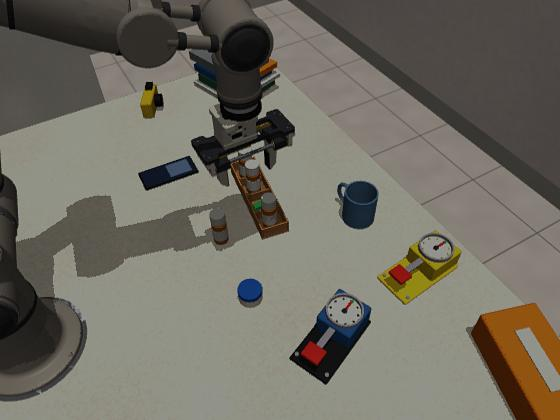

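The scene view shows the loose bottle at about (332,197), the organizer from (280,210) to (340,280) with its liner at (304,236), the blue counter at (237,145), the mug at (218,228) and the phone at (402,268). The side view shows the bottle at (219,227), the blue counter with its pad at (314,352), and the tub at (250,291).

```bash
sed -i 's/    cv2.imwrite/    c["rotation"]=np.array(c["rotation"],float)\n    if c["rotation"].ndim==1: c["rotation"]=R.from_euler("xyz",c["rotation"]).as_matrix()\n    cv2.imwrite/' h.py
python3 - <<'E'
from h import *
for n in("scene","side"): snap(n,n+"0")
a=cv2.imread("pics/scene0.png");b=cv2.imread("pics/side0.png")
z=lambda i,x,y,w,h,f:cv2.resize(i[y:y+h,x:x+w],None,fx=f,fy=f,interpolation=2)
m=np.zeros((600,800,3),np.uint8)
m[:300,:400]=z(a,260,170,133,100,3)[:300,:399].repeat(1,0) if 0 else cv2.resize(a[180:290,260:400],(400,300))
m[:300,400:]=cv2.resize(b[150:255,190:330],(400,300))
m[300:,:400]=cv2.resize(a[100:205,140:280],(400,300))
m[300:,400:]=cv2.resize(b[280:385,230:370],(400,300))
cv2.imwrite("pics/m.png",m)
print("bottle foot",px("scene0",332,207,0),px("side0",220,241,0),"cap",px("scene0",333,186,.095),px("side0",218,210,.095))
print("liner",px("scene0",304,236,.004),px("side0",257,206,.004))
print("pad",px("scene0",253,124,.054),px("side0",314,352,.054),"dial",px("scene0",234,143,.065),px("side0",345,310,.065))
E
```

```text
bottle foot [0.4611 0.0598 0.    ] [0.4577 0.0447 0.    ] cap [0.4589 0.0457 0.095 ] [0.4691 0.0553 0.095 ]
liner [0.5939 0.0876 0.004 ] [0.5866 0.0964 0.004 ]
pad [ 0.4846 -0.3202  0.054 ] [ 0.4832 -0.333   0.054 ] dial [ 0.5849 -0.2821  0.065 ] [ 0.5815 -0.2929  0.065 ]
```

View pics/m.png

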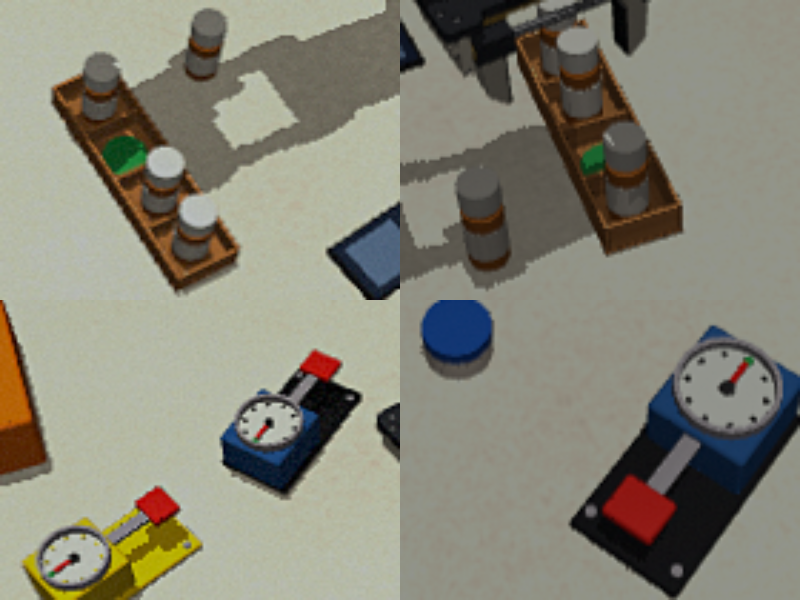

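View pics/wrist0.png

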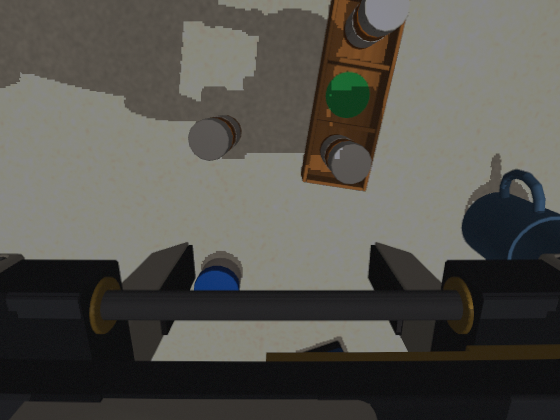

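The wrist view shows the cap at (210,138), the liner at (348,95), and the near organizer corners at (303,181) and (367,189). In the enlarged views the liner sits in the second cell, between stock bottles.

Run:
```python
from h import *
print("liner",px("wrist0",348,95,.005),"cap",px("wrist0",210,139,.095))
A=px("wrist0",304,180,.036);B=px("wrist0",333,5,.036);C=px("wrist0",367,189,.036);D=px("wrist0",405,18,.036)
print(A,B,C,D,[np.degrees(np.arctan2(*(q-p)[1::-1])) for p,q in((A,B),(C,D),(A,C))])
print("stock caps",px("wrist0",349,163,.099),px("wrist0",384,12,.099))
# crop->px  scene top-left, side top-right, scene bl, side br
s1=lambda x,y:(260+x*.35,180+y*110/300); s2=lambda x,y:(190+(x-400)*.35,150+y*.35)
s3=lambda x,y:(140+x*.35,100+(y-300)*.35); s4=lambda x,y:(230+(x-400)*.35,280+(y-300)*.35)
print("liner",px("scene0",*s1(125,154),.005)); print("cap",px("scene0",*s1(209,20),.095),px("side0",*s2(479,180),.095))
print("pad",px("scene0",*s3(321,364),.054),px("side0",*s4(640,508),.054))
print("dial",px("scene0",*s3(268,422),.065),px("side0",*s4(727,387),.065))
print("tub",px("side0",*s4(457,331),.038))
print("mug", px("scene0",219,213,.09),px("side0",360,190,.09))
```

```text
liner [0.5962 0.0879 0.005 ] cap [0.4628 0.0502 0.095 ]
[0.5482 0.0006 0.036 ] [0.572  0.1672 0.036 ] [ 0.6164 -0.0093  0.036 ] [0.6403 0.1567 0.036 ] [np.float64(81.86989764584403), np.float64(81.80708924418165), np.float64(-8.259437979878811)]
stock caps [0.5824 0.0301 0.099 ] [0.6027 0.1469 0.099 ]
liner [0.5958 0.0887 0.005 ]
cap [0.4616 0.0494 0.095 ] [0.4645 0.0474 0.095 ]
pad [ 0.4822 -0.3273  0.054 ] [ 0.4823 -0.3344  0.054 ]
dial [ 0.5847 -0.2836  0.065 ] [ 0.5799 -0.2932  0.065 ]
tub [ 0.4454 -0.1402  0.038 ]
mug [ 0.77   -0.0789  0.09  ] [ 0.7874 -0.0555  0.09  ]
```

Call:
{"fn": "step_arm", "kwargs": {"motion": [[[0.4,-0.5,0.6],0.142],[[0.817,-1.03,1.2],0.142],[[0.817,-1.03,1.2],0.142],[[0.817,-1.03,1.2],0.142]], "hand": 0, "squeeze": 15}}

```text
time: 0.75
tool_pos: [0.4643, 0.0489, 0.1725]
tool_rot: [3.139, -0.0, 1.429]
contact_force: [0.3, 0.1, 0.3]
opening: 0.0916
grip_force: 0.0
```

Run:
```python
from h import *
snap("wrist","w1");s=robot.observe();print(s["tool_pos"],s["tool_rot"],s["time"])
for P in((.463,.049,.095),(.596,.0885,.005)): print(proj("w1",P))
```

```text
[0.46486942 0.04865395 0.17280079] [ 3.13844253e+00 -8.84463693e-05  1.42873036e+00] 0.8
[280.  222.4]
[418.6 128.1]
```

View pics/w1.png

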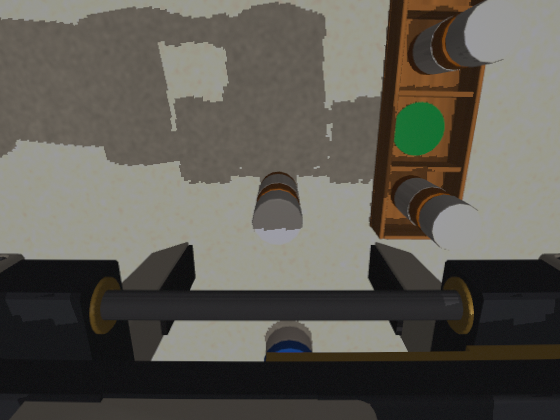

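The cap is at about (278,221) and the liner at (418,128), within about 3 px of the predictions, so I'll descend and grip.

Call:
{"fn": "step_arm", "kwargs": {"motion": [[[0,-0.02,0.8],0],[[0,-0.02,1.4],0],[[0,-0.02,1.733],0],[[0,-0.02,1.733],0],[[0,-0.02,1.733],0]]}}

```text
time: 1.42
tool_pos: [0.4635, 0.0488, 0.0689]
tool_rot: [3.139, -0.0, 1.428]
contact_force: [-0.8, -0.4, 0.2]
opening: 0.0916
grip_force: 0.0
```

Call:
{"fn": "step_arm", "kwargs": {"motion": [[[0,0,0],0],[[0,0,0],0],[[0,0,0],0],[[0,0,0],0],[[0,0,0],0],[[0,0,0],0],[[0,0,0],0],[[0,0,0],0]], "hand": 255}}

```text
time: 2.42
tool_pos: [0.462, 0.0492, 0.0677]
tool_rot: [-3.141, 0.0, 1.429]
contact_force: [0.1, 0.1, -0.7]
opening: 0.036
grip_force: 15.0
```

Call:
{"fn": "step_arm", "kwargs": {"motion": [[[0,0,-0.5],0],[[0.2,0,-1.08],0],[[0.6,0.1,-1.08],0],[[0.965,0.6,-1.08],0],[[0.965,1.2,-1.08],0],[[0.965,1.7,-1.08],0],[[0.965,2.0,-1.08],0],[[0.965,2.12,-1.08],0],[[0.965,2.12,-1.08],0],[[0.965,2.12,-1.08],0]]}}

```text
time: 3.68
tool_pos: [0.5954, 0.0887, 0.1325]
tool_rot: [-3.141, 0.0, 1.429]
contact_force: [0.8, -0.1, -0.5]
opening: 0.0357
grip_force: 15.0
```

Run:
```python
from h import *
for n,f in(("wrist","w2"),("side","s2"),("scene","c2")): snap(n,f)
s=robot.observe();print(s["tool_pos"],s["tool_rot"],s["opening"],s["grip_force"],s["contact_force"])
p=np.array(s["tool_pos"]);print(proj("side0",p-[0,0,.068]),proj("side0",p+[0,0,.027]),proj("scene0",p-[0,0,.068]),proj("scene0",p+[0,0,.027]))
print("foot bottom px if centred: ",[proj("w2",(.596,.0885,.065))])
m=np.hstack([cv2.resize(cv2.imread("pics/s2.png")[140:260,180:320],(400,343)),cv2.resize(cv2.imread("pics/c2.png")[170:290,240:380],(400,343))])
cv2.imwrite("pics/m2.png",m)
```

```text
[0.59569924 0.08867682 0.13277935] [ 3.14157137e+00 -4.80068540e-06  1.42901989e+00] 0.03568150526529108 14.987550973892212 [-0.27411873  0.00825925 -0.30202033]
[260.4 189.9] [258.4 161.1] [304.9 226.5] [307.  208.8]
foot bottom px if centred:  [array([283.3, 227.5])]
```

View pics/m2.png

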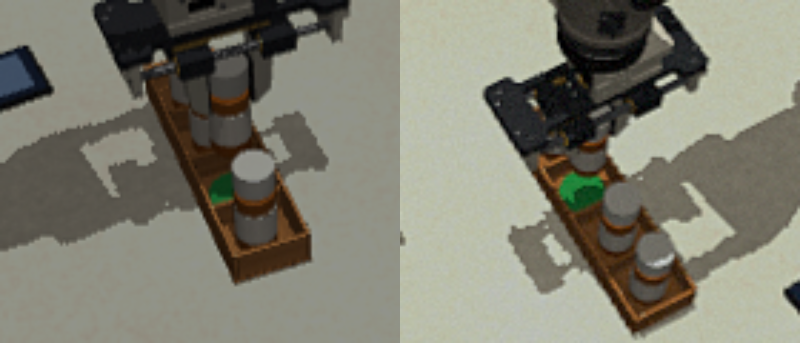

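View pics/w2.png

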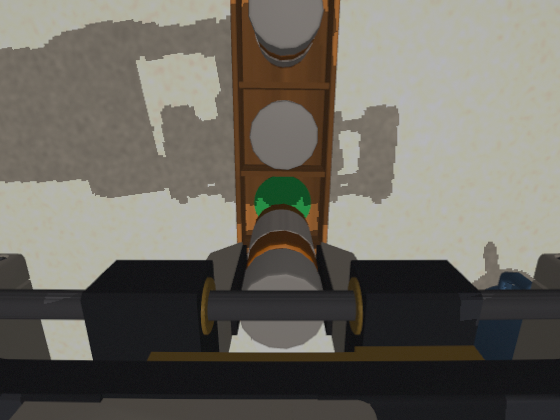

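The bottle hangs upright and centred over the free cell, with the liner at (283,200) directly behind its foot, so I'll lower it.

Call:
{"fn": "step_arm", "kwargs": {"motion": [[[0,0,0.3],0],[[0,0,0.6],0],[[0,0,0.8],0],[[0,0,0.9],0],[[0,0,0.97],0],[[0,0,0.99],0],[[0,0,1.0],0],[[0,0,1.0],0],[[0,0,1.0],0]]}}

```text
time: 4.95
tool_pos: [0.5963, 0.0885, 0.0728]
tool_rot: [3.141, -0.0, 1.429]
contact_force: [0.2, 0.1, -1.2]
opening: 0.0358
grip_force: 15.0
```

Call:
{"fn": "step_arm", "kwargs": {"motion": [[[0,0,0.01],0],[[0,0,0.02],0],[[0,0,0.025],0],[[0,0,0.025],0]]}}

```text
time: 5.45
tool_pos: [0.5962, 0.0886, 0.0717]
tool_rot: [3.141, -0.0, 1.429]
contact_force: [-2.3, 0.1, 5.5]
opening: 0.0355
grip_force: 15.0
```

Call:
{"fn": "step_arm", "kwargs": {"motion": [[[0,0,0],0],[[0,0,0],0],[[0,0,0],0],[[0,0,0],0],[[0,0,0],0],[[0,0,0],0]], "hand": 60}}

```text
time: 6.2
tool_pos: [0.5962, 0.0885, 0.071]
tool_rot: [3.141, 0.0, 1.429]
contact_force: [0.1, 0.5, 0.6]
opening: 0.0703
grip_force: 0.0
```

Call:
{"fn": "step_arm", "kwargs": {"motion": [[[0,0,-0.3],0],[[0,0,-0.9],0],[[0,0,-1.6],0],[[0,0,-2.2],0],[[0,0,-2.2],0],[[0,0,-2.2],0]]}}

```text
time: 6.95
tool_pos: [0.5957, 0.0885, 0.2023]
tool_rot: [-3.14, 0.0, 1.429]
contact_force: [0.2, 0.5, 0.3]
opening: 0.0703
grip_force: 0.0
```

Run:
```python
from h import *
for n,f in(("wrist","w3"),("side","s3")): snap(n,f)
s=robot.observe();print(s["tool_pos"],s["tool_rot"],s["opening"],s["time"])
print("cap",proj("w3",(.596,.0885,.099)),proj("s3",(.596,.0885,.099)))
a=cv2.resize(cv2.imread("pics/w3.png"),(400,300));b=cv2.resize(cv2.imread("pics/s3.png")[270:390,230:390],(400,300))
cv2.imwrite("pics/m3.png",np.hstack([a,b]))
```

```text
[0.59540235 0.08850204 0.20156391] [-3.13888250e+00  4.49824465e-04  1.42881195e+00] 0.07022733417606204 7.05
cap [282.7 210.6] [259.9 179.9]
```

View pics/m3.png

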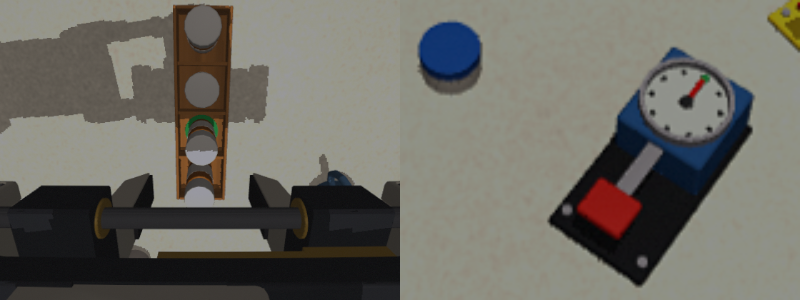

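The bottle stands in its cell at (282,210), as predicted. The tally pad is in view, so I'll close the fingers and go above it.

Call:
{"fn": "step_arm", "kwargs": {"motion": [[[-0.8,-0.1,0],0.1],[[-1.7,-0.2,0],0.25],[[-2.6,-0.3,0],0.4],[[-3.5,-0.4,0],0.55],[[-4.4,-0.5,0.2],0.7],[[-5.3,-0.65,0.4],0.85],[[-6.2,-0.8,0.6],1.0],[[-7.0,-0.893,0.8],1.03],[[-7.19,-0.893,0.83],1.03],[[-7.19,-0.893,0.83],1.03]], "hand": 255}}

```text
time: 8.3
tool_pos: [0.4817, -0.3309, 0.1523]
tool_rot: [-3.14, 0.0, 0.398]
contact_force: [0.3, 1.0, -0.3]
opening: 0.0004
grip_force: 0.0
```

Call:
{"fn": "step_arm", "kwargs": {"motion": [[[0,0,0],0],[[0,0,0],0]]}}

```text
time: 8.55
tool_pos: [0.4827, -0.3296, 0.1537]
tool_rot: [3.141, -0.0, 0.401]
contact_force: [0.2, -0.0, 1.0]
opening: 0.0001
grip_force: 0.0
```

Run:
```python
from h import *
for n,f in(("wrist","w4"),("side","s4")): snap(n,f)
s=robot.observe();print(s["tool_pos"],s["tool_rot"],s["opening"],s["time"],s["qpos"])
p=np.array(s["tool_pos"]);print("tip side",proj("s4",p-[0,0,.017]),"pad w",proj("w4",(.482,-.331,.054)),"dial w",proj("w4",(.582,-.289,.065)),"pad side",proj("s4",(.482,-.331,.054)))
a=cv2.imread("pics/w4.png");b=cv2.resize(cv2.imread("pics/s4.png")[230:390,250:390],(240,274))
m=np.zeros((420,800,3),np.uint8);m[:,:560]=a;m[:274,560:]=b;cv2.imwrite("pics/m4.png",m)
```

```text
[ 0.48257705 -0.33003921  0.15363052] [ 3.14111740e+00 -3.46097172e-04  4.00393179e-01] 0.0007395705664261386 8.65 [-7.30956103e-01  5.31102498e-01  1.48248181e+00  1.22904794e-04
  1.12743100e+00  4.39394435e-01]
tip side [314.2 329.6] pad w [283.4 212.7] dial w [284.4  56.7] pad side [312.9 351.5]
```

View pics/m4.png

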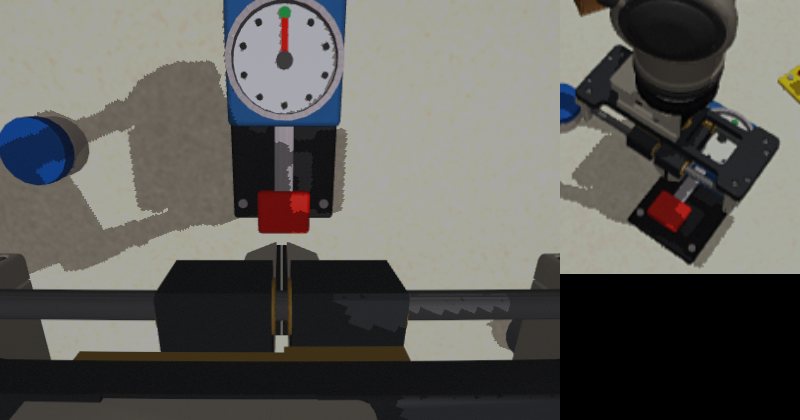

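The pad centre is at (284,210) and the dial at (285,59), both lined up with the tool. I'll descend onto the pad gently and watch the force.

Call:
{"fn": "step_arm", "kwargs": {"motion": [[[0.025,0,0.6],0],[[0.025,0,1.1],0],[[0.025,0,1.308],0],[[0.025,0,1.42],0],[[0.025,0,1.53],0],[[0.025,0,1.62],0],[[0.025,0,1.62],0]]}}

```text
time: 9.52
tool_pos: [0.4836, -0.3304, 0.0575]
tool_rot: [3.141, -0.0, 0.399]
contact_force: [-3.3, 3.2, 6.8]
opening: 0.0002
grip_force: 3.4
```

Call:
{"fn": "step_arm", "kwargs": {"motion": [[[0,0,0.03],0],[[0,0,0.06],0],[[0,0,0.06],0],[[0,0,0.06],0]]}}

```text
time: 10.02
tool_pos: [0.4837, -0.3304, 0.0544]
tool_rot: [3.14, -0.001, 0.399]
contact_force: [-3.7, 3.0, 8.1]
opening: 0.0006
grip_force: 4.1
```

Call:
{"fn": "step_arm", "kwargs": {"motion": [[[0,0,0.03],0],[[0,0,0.05],0],[[0,0,0.05],0],[[0,0,0.05],0]]}}

```text
time: 10.52
tool_pos: [0.484, -0.3304, 0.0522]
tool_rot: [3.14, -0.001, 0.399]
contact_force: [-5.2, 4.1, 13.1]
opening: 0.0004
grip_force: 6.8
```

Call:
{"fn": "step_arm", "kwargs": {"motion": [[[0,0,0.03],0],[[0,0,0.03],0],[[0,0,0.03],0]]}}

```text
time: 10.9
tool_pos: [0.484, -0.3305, 0.0517]
tool_rot: [3.139, -0.001, 0.399]
contact_force: [-7.7, 6.6, 24.1]
opening: 0.0004
grip_force: 12.2
```

Call:
{"fn": "step_arm", "kwargs": {"motion": [[[0,0,-0.2],0],[[0,0,-0.45],0],[[0,0,-0.45],0],[[0,0,-0.45],0],[[0,0,-0.45],0]]}}

```text
time: 11.52
tool_pos: [0.4832, -0.3302, 0.074]
tool_rot: [-3.141, 0.0, 0.399]
contact_force: [0.0, 0.4, -0.4]
opening: 0.0001
grip_force: 0.0
```

Run:
```python
from h import *
snap("wrist","w5");s=robot.observe();print(s["tool_pos"],s["contact_force"],s["time"])
a=cv2.imread("pics/w5.png");print(proj("w5",(.583,-.289,.065)))
cv2.imwrite("pics/m5.png",a[0:260,160:420])
```

```text
[ 0.48320856 -0.33016419  0.07402298] [ 0.50500134 -0.02453565 -0.27726208] 11.575
[284.9  29.2]
```

View pics/m5.png

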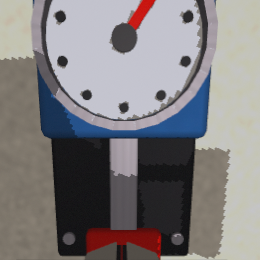

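The pointer has moved one mark clockwise, from the hub at (124,38) in the crop towards (150,0). I'll repeat the same stroke three times.

Call:
{"fn": "step_arm", "kwargs": {"motion": [[[0,0,0.15],0],[[0,0,0.3],0],[[0,0,0.4],0],[[0,0,0.45],0],[[0,0,0.45],0],[[0,0,0.45],0]]}}

```text
time: 12.32
tool_pos: [0.4841, -0.331, 0.0515]
tool_rot: [3.138, -0.001, 0.399]
contact_force: [-7.9, 6.0, 33.4]
opening: 0.0004
grip_force: 16.4
```

Call:
{"fn": "step_arm", "kwargs": {"motion": [[[0,0,-0.2],0],[[0,0,-0.45],0],[[0,0,-0.45],0],[[0,0,-0.45],0],[[0,0,-0.45],0]]}}

```text
time: 12.95
tool_pos: [0.4831, -0.3301, 0.0738]
tool_rot: [-3.14, 0.001, 0.399]
contact_force: [0.4, -1.3, 0.5]
opening: 0.0004
grip_force: 0.0
```

Call:
{"fn": "step_arm", "kwargs": {"motion": [[[0,0,0.15],0],[[0,0,0.3],0],[[0,0,0.4],0],[[0,0,0.45],0],[[0,0,0.45],0],[[0,0,0.45],0]]}}

```text
time: 13.7
tool_pos: [0.484, -0.3308, 0.0515]
tool_rot: [3.138, -0.001, 0.399]
contact_force: [-8.2, 6.4, 33.3]
opening: 0.0003
grip_force: 16.6
```

Call:
{"fn": "step_arm", "kwargs": {"motion": [[[0,0,-0.2],0],[[0,0,-0.45],0],[[0,0,-0.45],0],[[0,0,-0.45],0],[[0,0,-0.45],0]]}}

```text
time: 14.32
tool_pos: [0.4831, -0.33, 0.0738]
tool_rot: [-3.14, 0.0, 0.399]
contact_force: [-0.5, -0.2, 0.3]
opening: 0.0004
grip_force: 0.0
```

Call:
{"fn": "step_arm", "kwargs": {"motion": [[[0,0,0.15],0],[[0,0,0.3],0],[[0,0,0.4],0],[[0,0,0.45],0],[[0,0,0.45],0],[[0,0,0.45],0]]}}

```text
time: 15.08
tool_pos: [0.484, -0.3309, 0.0515]
tool_rot: [3.138, -0.001, 0.399]
contact_force: [-8.0, 6.6, 33.2]
opening: 0.0003
grip_force: 16.6
```

Call:
{"fn": "step_arm", "kwargs": {"motion": [[[0,0,-0.2],0],[[0,0,-0.45],0],[[0,0,-1.0],0],[[0,0,-1.7],0],[[0,0,-1.7],0],[[0,0,-1.7],0]]}}

```text
time: 15.82
tool_pos: [0.4831, -0.33, 0.1489]
tool_rot: [-3.14, 0.0, 0.399]
contact_force: [0.0, -0.4, -0.1]
opening: 0.0004
grip_force: 0.0
```

Run:
```python
from h import *
snap("wrist","w6");snap("scene","c6");s=robot.observe();print(s["tool_pos"],s["contact_force"],s["time"])
a=cv2.imread("pics/w6.png")[0:260,160:420];b=cv2.resize(cv2.imread("pics/c6.png")[170:290,190:340],(325,260))
cv2.imwrite("pics/m6.png",np.hstack([a,b]))
```

```text
[ 0.48282809 -0.32975123  0.14815344] [-0.79371828  0.05737516 -0.21992787] 15.925
```

View pics/m6.png

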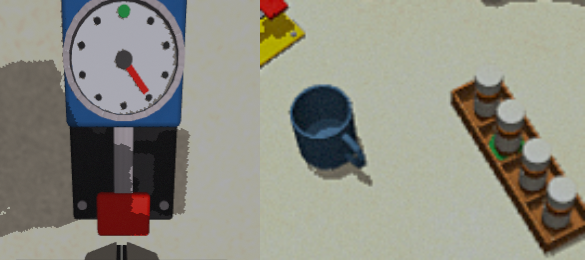

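The pointer is on the fourth mark, at (148,93) from the hub at (124,60). The lever is up, and all four bottles stand upright in the organizer.

```bash
python3 -c "
from cell import robot
print(robot.hand_in())"
```

```text
the job is handed in; nothing more can be done
None
```

I set the loose bottle down upright in the free cell and pressed the lever four times; the last pictures showed the pointer on the fourth mark and the lever up, and I handed the job in (no verdict was returned).

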